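# Load an end plate into a sprung latch fixture

### The arm

A 7-joint arm with a two-finger parallel gripper is mounted at the origin on the work surface; the furniture and walls round the work are solid. World frame = base frame: x ahead of the robot, y to its left, z up, the work surface at z = 0. Lengths are in m, angles in rad, forces in N, time in s.
With the tool pointing down it reaches from about 0.4 to 0.85 m from the base axis. Payload 10.4 kg.
Tool frame: the origin (TCP) lies midway between the tips of the shut fingers; the grasp point (between the pads) lies 19 mm behind it; z points along the fingers, y is the line along which they close (so a half turn about z gives the same grasp; the last joint's range is limited). The gripper opens to 85 mm and grips with 20 to 120 N. Pads are 22 mm wide; open, the fingers measure 114 mm over their backs; the gripper's body (76 mm by 85 mm) begins 54 mm behind the grasp point. The pads swing forward as they close: fully open they stand 13 mm farther back than shut.
Start: joints at [1.115, 0.332, -0.065, 1.46, 0.022, 1.35, -0.088], TCP at [0.262, -0.567, 0.208] pointing down, gripper open.
Joint ranges: [-2.6, 2.6], [-0.5, 2.12], [-1.47, 1.34], [0.16, 2.42], [-1.27, 4.41], [0.06, 2.06], [-2.6, 2.6]. Speed limits (rad/s): [2.22, 2.22, 2.79, 2.79, 3.14, 3.14, 3.14].

### API

Orientations are given as a unit quaternion [x, y, z, w].
In Python, from workcell import get_obs, camera, camera_params, hand_in gives the robot as it stands.
- The arm moves only by the tool carry_out, never from a script. Its argument "commands" is a list that holds one entry, the list of rows, each a list of 6 numbers: the shift along the tool's x, y, z in units of 40 mm (1.0 is 40 mm), then the turn, a rotation vector about the tool's x, y, z in units of 6 degrees (1.0 is 6 degrees). In form: [[[x, y, z, ax, ay, az], ...]]. A call has 1 to 20 rows; each row shifts and turns the commanded pose from where the row before left it, along the tool's axes as they then stand; what a row does not reach is not made up. A row lasts 1/12 s, in which the tool goes at most 41.7 mm and 7.16 degrees, less where a joint would pass 70% of its speed; a pose out of reach is approached as far as the arm can. A call is refused whole if a number of a shift passes 1 or a number of a turn 1, either way. A call with a gripper value outside its range is refused whole. "hand" is the closure, from -1 (fully open) to 1 (shut), set as the call begins (left out, the last holds). The fingers move at their own pace and stop on an object; "force" is the grip in N (left out, the last holds). Time passes only in rows, so rows that do not move let the fingers close. It gives the time, the measured TCP pose, the force, the opening and the grip force at its end, in the units of the state.
- get_obs(): the state, without advancing time (a new reading comes with each control period).
- camera(name): name is "scene" or "top" or "wrist"; returns the picture (400x640x3 uint8, red, green, blue); there is no depth.
- camera_params(name): a dict with "mtx" (3x3 intrinsics, pixels), "k1" (the pictures are not rectified: a ray, as slopes to the right and down, at radius r is drawn at 1 + k1 r^2 times it, then the intrinsics apply), "R" (3x3) and "t" (3): a world point X has camera coordinates R X + t. Camera axes: x right, y down, z forward; pixel columns grow to the right and rows downward; lengths in m; the calibration is good to about 2 mm. A picture is of the moment at which its call begins: read the wrist's pose just before it. camera_params takes no time and is no camera call; for the wrist camera it gives the pose at the moment of the call.
- hand_in(): hands the job in; it is judged then, once.
The state is a dict: "clock": time; "joint_pos": joint angles; "joint_velocities": joint speeds; "tau": joint torques, N m; "position": TCP position; "ee_rot": TCP orientation; "ft_force": force on the tool from outside, world axes, zero at the start; "torque": the same for the moment, N m; "grip_width": opening from 0.0 (shut) to 1.0 (fully open); "grasp_force": force on a finger pad.
Only numpy, scipy, OpenCV 4.12 (cv2) and the standard library are available. Lean on these libraries where they do the work, as an engineer would, in place of code of your own. Each camera call takes 0.05 s, during which the arm holds its last target. There are 200 camera calls.

### The job

Slide the loose square steel end plate off the loading ledge onto the sprung platform of the fixture until it is fully home against the end wall, then press it down at its middle, firmly but without ramming it (never more than about 40 N), and keep it down until the two slow spring bolts have crept over its edges, so that it stays down, level, when you let go. The height at which the bolts and the stop under the plate are set is not the same from one day to the next, so feel for the stop; leave the loose spanner and the small tee fitting where they lie.

Things in the scene. Friction and masses are not known exactly. Their poses are not given: they have to be found in the camera images.
- plate_centre (a point): Centre (half-way up) of the loose steel end plate, 92x92x11 mm, 0.6 to 0.8 kg, too wide to grasp; x, y along its sides, z up. It starts flat on the ledge, up to 6 mm off the middle line and turned up to 0.2 rad against the fixture. Pushing its rear side (away from the end wall) with about 5 N slides it.
- nest (a point): On the bench-fixed metal fixture: where the plate's centre is when it lies mid-nest on the raised platform, 61.8 mm above the bench. x = loading direction, ledge to end wall (level), z up; all fixture points share these axes. Fully home the plate's centre is at x +3.5 mm; short of x -1.5 mm it overhangs the ledge and cannot go down.
- ledge_edge (a point): Middle of the upper edge of the loading ledge next to the nest (nest x -47.5 mm). The ledge, 124 mm wide, runs 152 mm from here in -x; its flat top is 57 mm above the bench, 0.7 mm above the raised platform. Two slippery white side guides, 7-8 mm higher than the ledge top, stand 95.5 mm apart along the nest and flare to 119 mm apart 37 mm before this edge.
- end_wall (a point): Middle of the upper edge of the end wall's inner face (nest x +49.5 mm), 65 mm above the bench. The plate is fully home when it touches this wall.
- platform_mid (a point): Centre of the top of the platform when raised (56.3 mm above the bench); the point is fixed to the fixture and does not go down with it. The platform, 86x56 mm, moves straight down only; its spring gives way at 11 N in all (plate's weight included) plus 0.13 N per mm.
- bolts (a point): Mid-way between two chamfered spring bolts, one in a gap of each side guide, tips at y = +40 and -40 mm, 30 mm long in x; a plan position only. The plate, going down, pushes them aside (4 N each at 8 mm/s, more if faster). Only in the last 2 mm above the stop can they creep out over it, 1-2 mm/s; caught by under 3 mm they slip off again: hold some 4 s. Let go, it rises about 2 mm.
- spanner_mid (a point): Middle of a loose steel spanner, 22x128x5 mm, lying on the bench to the right of the fixture; a bystander.
- tee_mid (a point): Middle of a loose white tee-shaped hose fitting, 23x30x13 mm, on the bench to the left of the fixture; a bystander.
- stops (a point): Mid-way between two rigid stop strips, under the plate's two sides, at the lowest height of their tops, 18 mm above the bench; unseen, they are set 0 to 10 mm higher, so the plate meets them 28 to 38 mm below its raised position. Pressing takes at most about 17 N until then, then rises steeply. Unlatched, the plate springs back up when let go; latched, it stays 26 to 36 mm down.

How it is judged:
On the way:
1. the plate lies flat on the raised platform, pushed home clear of the ledge (x of plate_centre in the frame of nest between -0.001 and 0.006 m and y of plate_centre in the frame of nest between -0.004 and 0.004 m and z of plate_centre in the frame of nest between -0.006 and 0.003 m and angle between plate_centre's own z axis and vertical below 0.04 rad), for 0.2 s.
At the end, for the whole second after the job is handed in: the plate lies in the nest, its centre within 8 mm of the nest's in plan, at rest, level within 2 degrees, and held down by the bolts at least 22 mm below its raised position with nothing touching it (z of plate_centre in the frame of nest below -0.022 m and angle between plate_centre's own z axis and vertical below 0.035 rad and horizontal distance between plate_centre and nest below 0.008 m and linear speed of plate below 0.01 m/s).
It fails at once if while being pressed down, the plate is rammed by the arm: more than 50 N (z of plate_centre in the frame of nest below -0.01 m and contact force between the arm and plate above 50 N).
It fails at once if while being pressed down, the plate is rammed by the fingers: more than 50 N (z of plate_centre in the frame of nest below -0.01 m and contact force between the fingers and plate above 50 N).
It fails at once if the spanner or the tee fitting is moved more than 30 mm (distance of any of spanner_mid, tee_mid from where it was at the start of the episode above 0.03 m).
It also fails if it takes over 64 s, if anything falls off the work surface, if the arm or the gripper's body presses on something with over 40 N, if the wrist force passes 120 N, or if a joint passes its speed limit or range.

## Working session

There is one attempt and no reset: what is moved stays moved. The work goes in short steps, Python scripts to look and compute and a tool call to move; the robot and the scene stay as the last step left them, time stands still between calls to the robot, and variables do not carry over. Pictures are saved under pics/ and viewed, at most 10 in all, crops included, and the job is handed in when it is done.

Besides the shell and the picture viewer there is one more tool, called after "Request:" as name([rows], argument=value, ...), one row to a line, values as JSON. carry_out: Moves the arm, as the interface text tells. Its arguments: {"type":"object","properties":{"commands":{"type":"array"},"hand":{"type":"number"},"force":{"type":"number"}},"required":["commands"]}

```bash
mkdir -p pics; cat > h.py <<'E'
import numpy as np, cv2
from workcell import get_obs, camera, camera_params
from scipy.spatial.transform import Rotation as Ro
def ray(p,uv):
    K=np.array(p['mtx']);d=np.linalg.inv(K)@[uv[0],uv[1],1];r=np.hypot(d[0],d[1]);s=r
    for _ in range(30): s=r/(1+p['k1']*s*s)
    d[:2]*=s/r if r>0 else 1
    R=np.array(p['R']);t=np.array(p['t']);return -R.T@t,R.T@d
def onz(p,uv,z):
    c,d=ray(p,uv);return c+d*(z-c[2])/d[2]
def proj(p,X):
    c=np.array(p['R'])@X+np.array(p['t']);a=c[:2]/c[2];a=a*(1+p['k1']*(a@a));K=np.array(p['mtx']);return (K@[a[0],a[1],1])[:2]
E
python3 - <<'E'
from h import *
o=get_obs();print(o)
for n in('top','scene'):
    cv2.imwrite(f'pics/{n}0.png',camera(n)[:,:,::-1]);print(n,camera_params(n))
E
```

```text
{'clock': 0.0, 'joint_pos': array([ 1.11539857,  0.33290903, -0.06474433,  1.46093359,  0.02157576,
        1.34987871, -0.08848981]), 'joint_velocities': array([ 4.27392315e-04,  1.40868188e-03,  3.59960771e-04, -1.22910960e-07,
        1.48981865e-04,  2.97415517e-04, -3.48230182e-04]), 'tau': array([ 1.83455479e-03, -6.25454664e+01,  5.02007268e-02, -3.91610241e+01,
        1.63600466e-02,  1.01016051e-02, -2.10754627e-05]), 'position': array([ 0.26199116, -0.56699619,  0.20749653]), 'ee_rot': array([ 9.76669482e-01,  2.14746845e-01, -1.66952331e-04, -6.97496169e-04]), 'ft_force': array([1.11424715, 0.02470205, 0.03441978]), 'torque': array([-0.02865739,  0.01188382, -0.01291689]), 'grasp_force': 0.0, 'grip_width': 0.9976871210577413}
top {'mtx': array([[509.63816378,   0.        , 316.31553472],
       [  0.        , 509.63816378, 202.02461504],
       [  0.        ,   0.        ,   1.        ]]), 'k1': -0.016944100045511043, 'R': array([[ 0.02564793, -0.99954027,  0.0161687 ],
       [-0.98673075, -0.0279066 , -0.15994889],
       [ 0.16032657, -0.01185179, -0.98699287]]), 't': array([0.02276679, 0.47238739, 1.24703945])}
scene {'mtx': array([[395.23913106,   0.        , 324.76937104],
       [  0.        , 395.23913106, 194.24851458],
       [  0.        ,   0.        ,   1.        ]]), 'k1': -0.05489560961417762, 'R': array([[-0.77744929, -0.6289374 ,  0.00321736],
       [-0.43832773,  0.53814797, -0.71990664],
       [ 0.45104479, -0.56110116, -0.69406346]]), 't': array([0.37694423, 0.24591954, 0.70969169])}
```

View pics/top0.png

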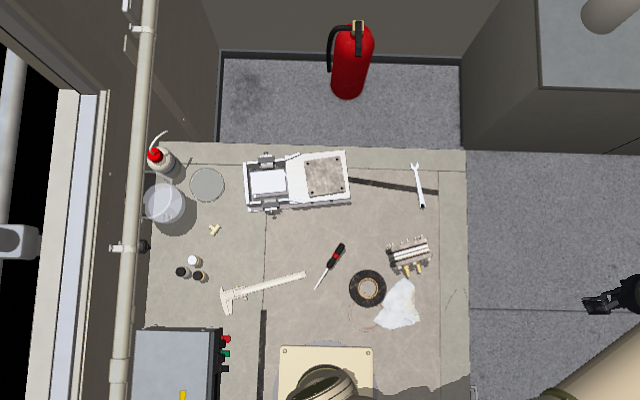

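View pics/scene0.png

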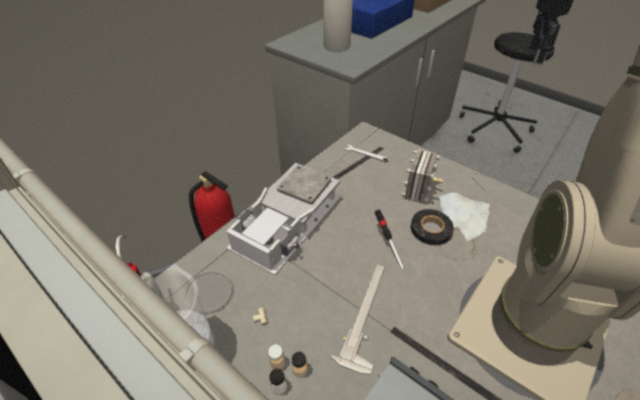

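The fixture is at columns 243-351, rows 150-213 of the top view. The plate is near (325,175) on the ledge, and loading goes toward image left (+y). The spanner is near (418,185) and the tee near (214,229).

```bash
python3 - <<'E'
import cv2
i=cv2.imread('pics/top0.png')[142:222,236:358]
cv2.imwrite('pics/topc.png',cv2.resize(i,None,fx=6.5,fy=6.5,interpolation=cv2.INTER_CUBIC))
E
```

```text
(no output)
```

View pics/topc.png

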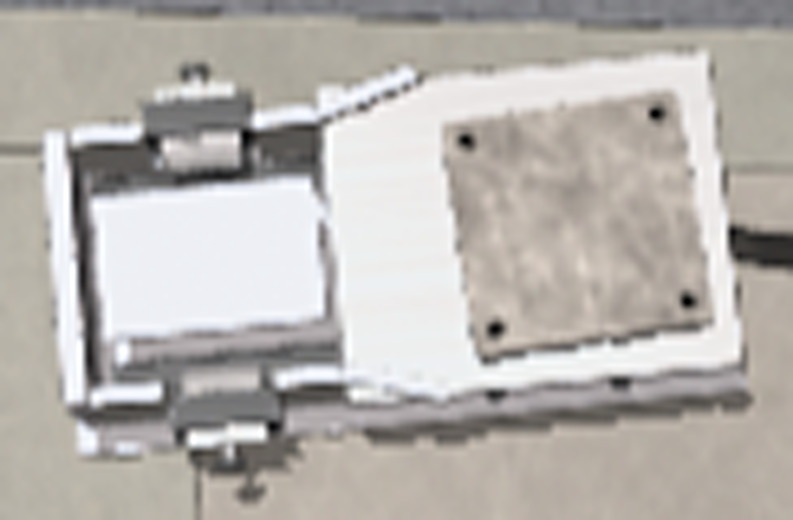

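The crop shows, in crop pixels:
- Plate corners: (443,123), (676,91), (713,325), (485,360).
- Platform corners: (92,195), (310,178), (328,325), (105,340).
- Ledge rear edge: (708,52) to (740,365).
- End wall inner edge: (68,132) to (85,403).

```bash
python3 - <<'E'
from h import *
p=camera_params('top')
f=lambda L,z:np.array([onz(p,(236+(x+.5)/6.5-.5,142+(y+.5)/6.5-.5),z)[:2] for x,y in L])
P=f([(443,123),(676,91),(713,325),(485,360)],.068);Q=f([(92,195),(310,178),(328,325),(105,340)],.0563)
L=f([(708,52),(740,365)],.057);W=f([(70,132),(88,403)],.065)
a=lambda v:np.degrees(np.arctan2(v[1],v[0]))
for n,A in(('plate',P),('platf',Q)):
    print(n,A.mean(0),[np.linalg.norm(A[i]-A[i-1]).round(4) for i in range(4)],[a(A[0]-A[1]),a(A[3]-A[2]),a(A[0]-A[3])-0,a(A[1]-A[2])])
print(L,a(L[0]-L[1]),np.linalg.norm(L[0]-L[1]),L.mean(0)); print(W,a(W[0]-W[1]),W.mean(0))
fx=W.mean(0)-L.mean(0);print('axis L->W',a(fx),np.linalg.norm(fx),'expect .249')
ps=f([(443,123),(676,91),(713,325),(485,360)],.068).mean(0)
for th in [a(fx)]:
  x=np.array([np.cos(np.radians(th)),np.sin(np.radians(th))]);y=np.array([-x[1],x[0]])
  n=Q.mean(0);print('nest',n,'from wall',W.mean(0)-.0495*x,'from ledge',L.mean(0)+.1995*x,'plate in nest',(ps-n)@x,(ps-n)@y)
print(camera_params('wrist'))
E
```

```text
plate [0.5326073  0.01671859] [np.float64(0.0936), np.float64(0.0905), np.float64(0.0924), np.float64(0.0878)] [np.float64(99.72964468322739), np.float64(100.48273667457917), np.float64(11.488671260486361), np.float64(9.810024351357967)]
platf [0.51718565 0.15842237] [np.float64(0.0571), np.float64(0.0841), np.float64(0.0581), np.float64(0.0854)] [np.float64(96.24084621961785), np.float64(95.55131989104662), np.float64(7.666688700306524), np.float64(8.877366805043296)]
[[ 0.60478385 -0.03206834]
 [ 0.48164476 -0.04639441]] 6.635988257075834 0.12396964012561026 [ 0.5432143  -0.03923138]
[[0.56365599 0.21290789]
 [0.4586444  0.20107745]] 6.427746546091459 [0.51115019 0.20699267]
axis L->W 97.41949359995967 0.24830301938196833 expect .249
nest [0.51718565 0.15842237] from wall [0.51754228 0.15790712] from ledge [0.51745227 0.15859827] plate in nest -0.1425087769449383 0.003006106461937227
{'mtx': array([[329.63351591,   0.        , 318.7464688 ],
       [  0.        , 329.63351591, 201.0343604 ],
       [  0.        ,   0.        ,   1.        ]]), 'k1': 0.017701820286207058, 'R': array([[ 0.41818338, -0.90835992, -0.00221684],
       [-0.87344912, -0.40277914,  0.27359751],
       [-0.24941791, -0.11247763, -0.96184172]]), 't': array([-0.62412757, -0.03607923,  0.37887548])}
```

Request:
carry_out([
  [[0,0,0,0,0,-1],[0,0,0,0,0,-1],[0,0,0,0,0,-1],[0,0,0,0,0,-1],[0,0,0,0,0,-1],[0,0,0,0,0,-1],[0,0,0,0,0,-1],[0,0,0,0,0,-1],[0,0,0,0,0,-1],[0,0,0,0,0,-1],[0,0,0,0,0,-1],[0,0,0,0,0,-1]],
], hand=0)

```text
clock: 1.1
position: [0.262, -0.5672, 0.2078]
ee_rot: [0.662, 0.75, 0.0, -0.0]
ft_force: [-0.5, -0.0, -1.4]
grip_width: 0.501
grasp_force: 0.0
```

Request:
carry_out([
  [[0.59,0.43,0,0,0,0],[0.59,0.43,0,0,0,0],[0.59,0.43,0,0,0,0],[0.59,0.43,0,0,0,0],[0.59,0.43,0,0,0,0],[0.59,0.43,0,0,0,0],[0.59,0.43,0,0,0,0],[0.59,0.43,0,0,0,0],[0.59,0.43,0,0,0,0],[0.59,0.43,0,0,0,0],[0.59,0.43,0,0,0,0],[0.59,0.43,0,0,0,0],[0.59,0.43,0,0,0,0],[0.59,0.43,0,0,0,0],[0.59,0.43,0,0,0,0],[0.59,0.43,0,0,0,0],[0.59,0.43,0,0,0,0],[0.59,0.43,0,0,0,0],[0.59,0.43,0,0,0,0],[0.59,0.43,0,0,0,0]],
])

```text
clock: 2.77
position: [0.5482, -0.0568, 0.2081]
ee_rot: [0.664, 0.748, -0.0, -0.0]
ft_force: [0.9, 0.3, 0.1]
grip_width: 0.497
grasp_force: 0.0
```

```bash
cat >> h.py <<'E'
N=np.array([.5174,.1584,.0618]);A=np.radians(97)
F=np.array([[np.cos(A),np.sin(A),0],[-np.sin(A),np.cos(A),0],[0,0,1]])
def st():
    o=get_obs();R=Ro.from_quat(o['ee_rot']).as_matrix()
    print('t',o['clock'],'nest mm',(F@(o['position']-N)*1e3).round(1),'z',o['position'][2].round(4),'yaw',np.degrees(np.arctan2(R[1,0],R[0,0])).round(2),'toolz',R[:,2].round(3),'F nest',(F@o['ft_force']).round(2),'grip',o['grip_width'])
E
python3 - <<'E'
from h import *
st();cv2.imwrite('pics/w1.png',camera('wrist')[:,:,::-1])
E
```

```text
t 2.7667 nest mm [-217.3   -4.3  146.3] z 0.2081 yaw 96.78 toolz [-0. -0. -1.] F nest [ 0.22 -0.93  0.06] grip 0.4966562864996642
```

View pics/w1.png

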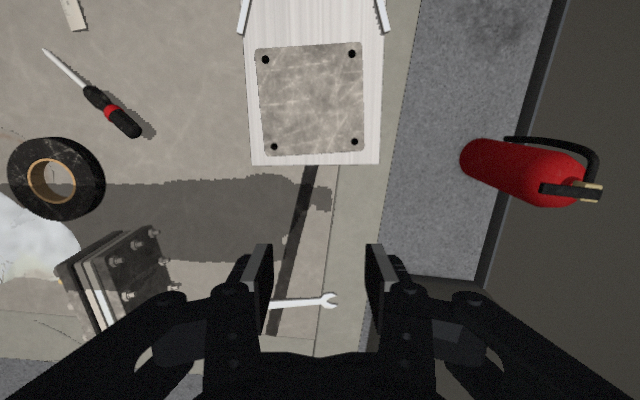

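The wrist view shows plate corners at (256,46), (361,42), (367,152) and (259,157). The ledge rear corners are at (251,164) and (379,164), and the fingers are behind them at rows >243.

```bash
python3 - <<'E'
from h import *
p=camera_params('wrist')
for L,z in(([(256,46),(361,42),(367,152),(259,157)],.068),([(251,164),(379,164)],.057)):
    for c in L: print((F@(onz(p,c,z)-N)*1e3).round(1))
E
```

```text
[-92.1  47.5   6.2]
[-88.8 -41.4   6.2]
[-181.4  -50.3    6.2]
[-186.1   49.7    6.2]
[-194.4   59.7   -4.8]
[-194.3  -64.    -4.8]
```

Request:
carry_out([
  [[-0.1,-0.08,0.4,0,0,0],[0,0,0.6,0,0,0],[0,0,0.6,0,0,0],[0,0,0.6,0,0,0],[0,0,0.6,0,0,0],[0,0,0.5,0,0,0],[0,0,0.3,0,0,0],[0,0,0.15,0,0,0],[0,0,0,0,0,0],[0,0,0,0,0,0],[0,0,0,0,0,0]],
])

```text
clock: 3.73
position: [0.546, -0.0624, 0.0595]
ee_rot: [0.664, 0.748, 0.0, 0.001]
ft_force: [-0.5, 0.0, -0.3]
grip_width: 0.499
grasp_force: 0.0
```

```bash
python3 - <<'E'
from h import *
st()
E
```

```text
t 3.7333 nest mm [-222.6   -1.5   -2.3] z 0.0595 yaw 96.8 toolz [ 0.002 -0.    -1.   ] F nest [ 0.09  0.53 -0.32] grip 0.499178659527454
```

Request:
carry_out([
  [[0.1,0,0.02,0,0,0],[0.1,0,0.02,0,0,0],[0.1,0,0,0,0,0],[0.1,0,0,0,0,0],[0.1,0,0,0,0,0],[0.1,0,0,0,0,0],[0.1,0,0,0,0,0],[0.1,0,0,0,0,0],[0.1,0,0,0,0,0],[0.1,0,0,0,0,0],[0.1,0,0,0,0,0],[0.1,0,0,0,0,0]],
])

```text
clock: 4.73
position: [0.5395, -0.0143, 0.0567]
ee_rot: [0.664, 0.748, 0.0, 0.0]
ft_force: [0.1, -0.2, -0.3]
grip_width: 0.504
grasp_force: 0.0
```

```bash
python3 - <<'E'
from h import *
st();i=camera('wrist')[:,:,::-1];cv2.imwrite('pics/w2.png',i)
E
```

```text
t 4.7333 nest mm [-174.1   -0.8   -5.1] z 0.0567 yaw 96.8 toolz [ 0. -0. -1.] F nest [-0.2  -0.08 -0.32] grip 0.504353049025707
```

View pics/w2.png

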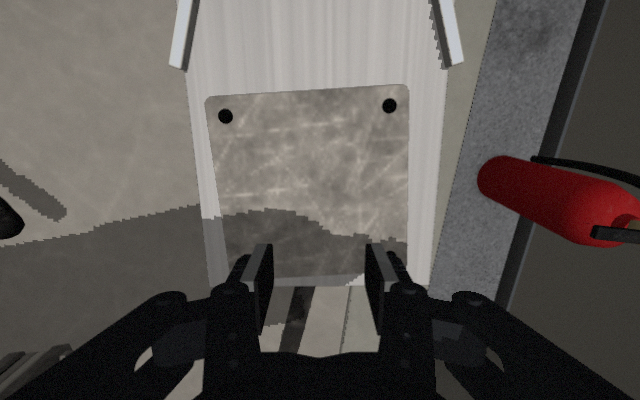

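The plate has not moved: its rear edge is still near row 280, just ahead of the ledge end at row 287. Next I'll check whether the tips are above it or short of it.

```bash
python3 - <<'E'
from h import *
p=camera_params('wrist')
print('plate rear',(F@(onz(p,(320,276),.068)-N)*1e3).round(1),'front',(F@(onz(p,(310,91),.068)-N)*1e3).round(1),'ledge',(F@(onz(p,(320,287),.057)-N)*1e3).round(1))
o=get_obs();R=Ro.from_quat(o['ee_rot']).as_matrix()
for dz in(0,-.007,-.013,-.019):
  for s in(-11,11): print(dz,s,proj(p,o['position']+R@[s/1e3,-.021,dz]).round(0),proj(p,o['position']+R@[s/1e3,.021,dz]).round(0))
E
```

```text
plate rear [-188.4   -0.2    6.2] front [-97.3   4.    6.2] ledge [-2.012e+02 -2.000e-01 -4.800e+00]
0 -11 [283. 259.] [359. 259.]
0 11 [282. 221.] [361. 221.]
-0.007 -11 [281. 265.] [361. 265.]
-0.007 11 [280. 225.] [362. 225.]
-0.013 -11 [280. 270.] [362. 270.]
-0.013 11 [279. 230.] [364. 230.]
-0.019 -11 [279. 276.] [364. 276.]
-0.019 11 [277. 234.] [366. 234.]
```

Request:
carry_out([
  [[0,0,0.025,0,0,0],[0,0,0.025,0,0,0],[0,0,0,0,0,0]],
])

```text
clock: 5.03
position: [0.5394, -0.015, 0.0544]
ee_rot: [0.664, 0.748, -0.0, -0.0]
ft_force: [0.4, -0.4, 0.5]
grip_width: 0.499
grasp_force: 0.0
```

Request:
carry_out([
  [[0,0,0.025,0,0,0],[0,0,0.025,0,0,0],[0,0,0,0,0,0]],
])

```text
clock: 5.28
position: [0.5394, -0.0148, 0.0525]
ee_rot: [0.664, 0.748, -0.0, -0.0]
ft_force: [0.1, -0.2, 0.5]
grip_width: 0.499
grasp_force: 0.0
```

Request:
carry_out([
  [[0,0,0.025,0,0,0],[0,0,0.025,0,0,0],[0,0,0,0,0,0]],
])

```text
clock: 5.53
position: [0.5394, -0.0147, 0.0505]
ee_rot: [0.664, 0.748, -0.0, -0.0]
ft_force: [-0.6, 0.1, -1.0]
grip_width: 0.497
grasp_force: 0.0
```

```bash
python3 - <<'E'
from h import *
st();i=camera('wrist')[:,:,::-1]
j=camera('scene')[:,:,::-1][140:260,220:360]
k=cv2.resize(i[200:360,190:450],(780,480),interpolation=cv2.INTER_CUBIC);cv2.imwrite('pics/w3.png',k);cv2.imwrite('pics/s3.png',cv2.resize(j,None,fx=5,fy=5,interpolation=cv2.INTER_CUBIC))
E
```

```text
t 5.5333 nest mm [-174.5   -0.7  -11.3] z 0.0505 yaw 96.8 toolz [-0. -0. -1.] F nest [ 0.14  0.55 -0.99] grip 0.4970036339393245
```

View pics/s3.png

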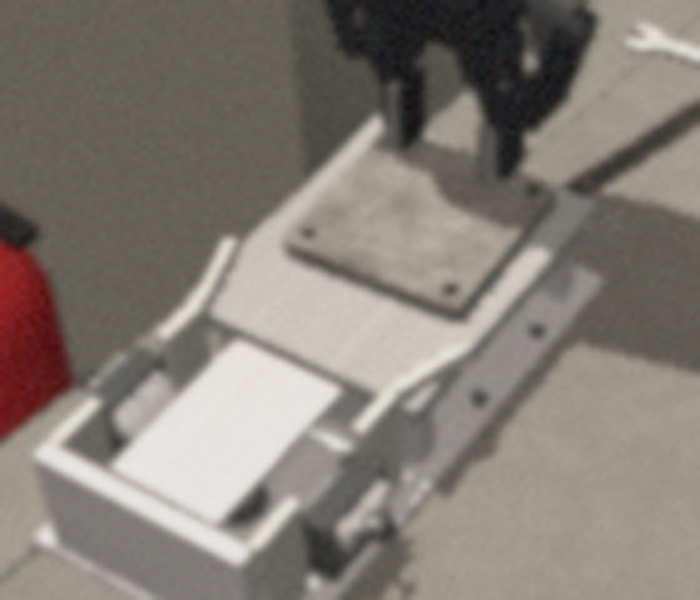

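View pics/w3.png

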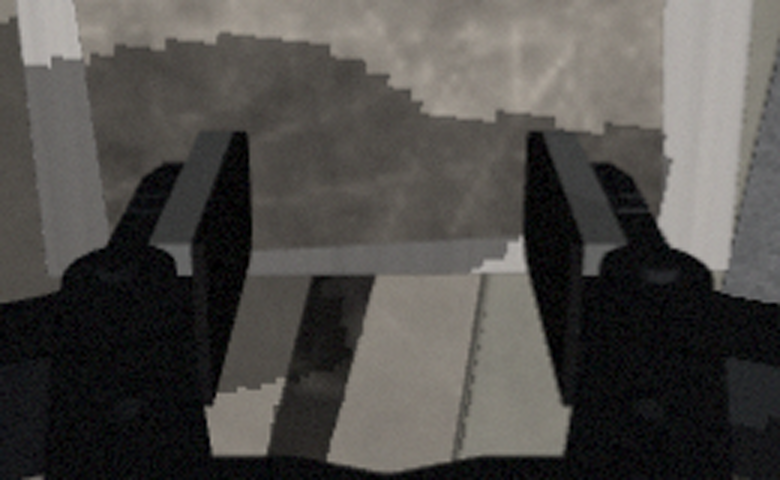

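The scene view shows both fingertips hovering just above the plate's rear part, with the plate unmoved. The wrist crop puts the tip fronts near full-image (272,244) and (366,244). So the half-open tips sit well behind the TCP, and I'll keep feeling downward.

Request:
carry_out([
  [[0,0,0.025,0,0,0],[0,0,0.025,0,0,0],[0,0,0,0,0,0]],
])

```text
clock: 5.88
position: [0.5394, -0.0147, 0.0485]
ee_rot: [0.664, 0.748, -0.0, -0.0]
ft_force: [0.1, -0.3, 0.3]
grip_width: 0.499
grasp_force: 0.0
```

Request:
carry_out([
  [[0,0,0.025,0,0,0],[0,0,0,0,0,0]],
])

```text
clock: 6.05
position: [0.5394, -0.0147, 0.0475]
ee_rot: [0.664, 0.748, -0.0, -0.0]
ft_force: [0.6, -0.1, -0.3]
grip_width: 0.503
grasp_force: 0.0
```

```bash
python3 - <<'E'
from h import *
p=camera_params('scene');w=camera_params('wrist')
for z in(.068,.072,.076,.08,.085,.09):
    print(z,[(F@(onz(p,c,z)-N)*1e3)[:2].round(1) for c in((300,169.6),(320,175.6))],'wrist(+3mm)',[(F@(onz(w,c,z-.003)-N)*1e3)[:2].round(1) for c in((272.5,244),(366,244),(251,284))])
E
```

```text
0.068 [array([-173.8,  -29.8]), array([-180.7,   21.3])] wrist(+3mm) [array([-169.1,   22.9]), array([-169.3,  -22.3]), array([-190.6,   34.6])]
0.072 [array([-170.,  -27.]), array([-176.9,   23.7])] wrist(+3mm) [array([-167.4,   22.3]), array([-167.6,  -21.7]), array([-188.3,   33.6])]
0.076 [array([-166.2,  -24.2]), array([-173.1,   26.2])] wrist(+3mm) [array([-165.6,   21.7]), array([-165.9,  -21.1]), array([-186. ,   32.7])]
0.08 [array([-162.4,  -21.4]), array([-169.2,   28.7])] wrist(+3mm) [array([-163.9,   21. ]), array([-164.1,  -20.5]), array([-183.7,   31.8])]
0.085 [array([-157.7,  -17.9]), array([-164.4,   31.7])] wrist(+3mm) [array([-161.8,   20.3]), array([-162. ,  -19.8]), array([-180.9,   30.6])]
0.09 [array([-152.9,  -14.4]), array([-159.6,   34.8])] wrist(+3mm) [array([-159.6,   19.5]), array([-159.8,  -19. ]), array([-178. ,   29.4])]
```

Request:
carry_out([
  [[0,0,0.025,0,0,0],[0,0,0.025,0,0,0],[0,0,0,0,0,0]],
])

```text
clock: 6.3
position: [0.5394, -0.0147, 0.0455]
ee_rot: [0.664, 0.748, -0.0, -0.0]
ft_force: [-0.4, 0.0, 0.1]
grip_width: 0.498
grasp_force: 0.0
```

Request:
carry_out([
  [[0,0,0.025,0,0,0],[0,0,0.025,0,0,0],[0,0,0,0,0,0]],
])

```text
clock: 6.55
position: [0.5394, -0.0147, 0.0435]
ee_rot: [0.664, 0.748, -0.0, -0.0]
ft_force: [-0.5, 0.0, -0.3]
grip_width: 0.501
grasp_force: 0.0
```

Request:
carry_out([
  [[0,0,0.025,0,0,0],[0,0,0.025,0,0,0],[0,0,0,0,0,0]],
])

```text
clock: 6.8
position: [0.5396, -0.0147, 0.0432]
ee_rot: [0.664, 0.748, -0.0, 0.0]
ft_force: [-8.9, -0.0, 19.7]
grip_width: 0.504
grasp_force: 9.5
```

Contact came at TCP z ≈ 0.0434, so the tips sit 24.6 mm behind the TCP. I'll back out behind the plate and lower until the tips are at about 0.062.

Request:
carry_out([
  [[0,0,-0.15,0,0,0],[-0.2,0,0,0,0,0],[-0.4,0,0,0,0,0],[-0.4,0,0,0,0,0],[-0.2,0,0,0,0,0],[0,0,0,0,0,0],[0,0,0.15,0,0,0],[0,0,0.1,0,0,0],[0,0,0,0,0,0],[0,0,0,0,0,0]],
])

```text
clock: 7.63
position: [0.5448, -0.0614, 0.0372]
ee_rot: [0.663, 0.748, -0.0, -0.0]
ft_force: [-0.9, 0.2, -0.4]
grip_width: 0.497
grasp_force: 0.0
```

Request:
carry_out([
  [[0.1,0,0,0,0,0],[0.1,0,0,0,0,0],[0.1,0,0,0,0,0],[0.1,0,0,0,0,0],[0.1,0,0,0,0,0],[0.1,0,0,0,0,0],[0.1,0,0,0,0,0],[0.1,0,0,0,0,0]],
])

```text
clock: 8.3
position: [0.5411, -0.032, 0.0377]
ee_rot: [0.664, 0.747, -0.001, 0.001]
ft_force: [-1.2, -7.4, 1.3]
grip_width: 0.501
grasp_force: 3.4
```

```bash
python3 - <<'E'
from h import *
st()
E
```

```text
t 8.3 nest mm [-191.9   -0.4  -24.1] z 0.0377 yaw 96.74 toolz [-0.    -0.002 -1.   ] F nest [-7.22  2.12  1.32] grip 0.5009724239180752
```

Request:
carry_out([
  [[0.13,0,0,0,0,0],[0.13,0,0,0,0,0],[0.13,0,0,0,0,0],[0.13,0,0,0,0,0],[0.13,0,0,0,0,0],[0.13,0,0,0,0,0],[0.13,0,0,0,0,0],[0.13,0,0,0,0,0],[0.13,0,0,0,0,0],[0.13,0,0,0,0,0],[0.13,0,0,0,0,0],[0.13,0,0,0,0,0]],
])

```text
clock: 9.3
position: [0.5341, 0.0301, 0.0378]
ee_rot: [0.664, 0.747, -0.001, 0.001]
ft_force: [0.1, -5.2, -0.7]
grip_width: 0.501
grasp_force: 2.9
```

Request:
carry_out([
  [[0.1,0,0,0,0,0],[0.1,0,0,0,0,0],[0.1,0,0,0,0,0],[0.1,0,0,0,0,0],[0.1,0,0,0,0,0],[0.1,0,0,0,0,0],[0.1,0,0,0,0,0],[0.1,0,0,0,0,0],[0.1,0,0,0,0,0],[0.1,0,0,0,0,0]],
])

```text
clock: 10.13
position: [0.5296, 0.069, 0.038]
ee_rot: [0.665, 0.747, -0.001, 0.001]
ft_force: [0.5, -7.5, 3.0]
grip_width: 0.503
grasp_force: 4.0
```

```bash
python3 - <<'E'
from h import *
st();i=camera('top')[:,:,::-1][142:222,236:358];cv2.imwrite('pics/t4.png',cv2.resize(i,None,fx=6.5,fy=6.5,interpolation=cv2.INTER_CUBIC))
cv2.imwrite('pics/w4.png',camera('wrist')[:,:,::-1])
E
```

```text
t 10.1333 nest mm [-90.2  -1.2 -23.8] z 0.038 yaw 96.69 toolz [ 0.    -0.003 -1.   ] F nest [-7.53  0.43  2.98] grip 0.5025794798571247
```

View pics/w4.png

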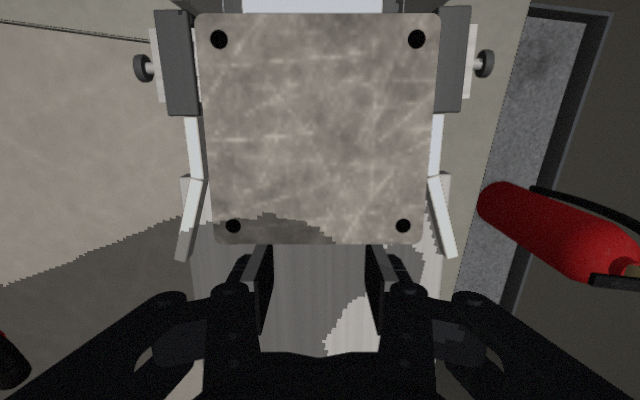

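The plate is square between the guides, with its rear edge at row 244 against the fingertips. About 36 mm is left.

Request:
carry_out([
  [[0.1,0,0,0,0,0],[0.1,0,0,0,0,0],[0.1,0,0,0,0,0],[0.1,0,0,0,0,0],[0.1,0,0,0,0,0],[0.1,0,0,0,0,0],[0.08,0,0,0,0,0],[0.05,0,0,0,0,0],[0,0,0,0,0,0]],
])

```text
clock: 10.98
position: [0.5255, 0.0994, 0.0376]
ee_rot: [0.664, 0.748, -0.001, 0.0]
ft_force: [-0.3, -4.9, 1.4]
grip_width: 0.497
grasp_force: 2.3
```

Request:
carry_out([
  [[0.03,0,0,0,0,0],[0.03,0,0,0,0,0],[0.03,0,0,0,0,0],[0,0,0,0,0,0]],
])

```text
clock: 11.32
position: [0.5252, 0.1027, 0.0376]
ee_rot: [0.664, 0.748, -0.001, 0.0]
ft_force: [-0.7, -5.3, -0.2]
grip_width: 0.504
grasp_force: 2.6
```

Request:
carry_out([
  [[0.03,0,0,0,0,0],[0.03,0,0,0,0,0],[0,0,0,0,0,0]],
])

```text
clock: 11.57
position: [0.5252, 0.1038, 0.0376]
ee_rot: [0.664, 0.747, -0.001, 0.001]
ft_force: [-0.3, -8.5, 1.1]
grip_width: 0.5
grasp_force: 4.4
```

```bash
python3 - <<'E'
from h import *
st()
E
```

```text
t 11.5667 nest mm [-55.2  -1.1 -24.2] z 0.0376 yaw 96.71 toolz [-0.    -0.003 -1.   ] F nest [-8.44  1.37  1.12] grip 0.49971438299714527
```

Request:
carry_out([
  [[0.03,0,0,0,0,0],[0.03,0,0,0,0,0],[0,0,0,0,0,0]],
])

```text
clock: 11.82
position: [0.5254, 0.104, 0.0375]
ee_rot: [0.665, 0.747, -0.002, 0.002]
ft_force: [0.8, -15.5, 3.1]
grip_width: 0.502
grasp_force: 7.7
```

Request:
carry_out([
  [[0.02,0,0,0,0,0],[0.02,0,0,0,0,0],[0,0,0,0,0,0],[0,0,0,0,0,0],[0,0,0,0,0,0]],
])

```text
clock: 12.23
position: [0.5255, 0.1042, 0.0375]
ee_rot: [0.665, 0.746, -0.003, 0.002]
ft_force: [0.7, -19.5, 2.3]
grip_width: 0.503
grasp_force: 9.8
```

```bash
python3 - <<'E'
from h import *
st();cv2.imwrite('pics/w5.png',camera('wrist')[:,:,::-1])
E
```

```text
t 12.2333 nest mm [-54.8  -1.4 -24.3] z 0.0375 yaw 96.57 toolz [ 0.    -0.007 -1.   ] F nest [-19.45   1.68   2.34] grip 0.5028669772061283
```

View pics/w5.png

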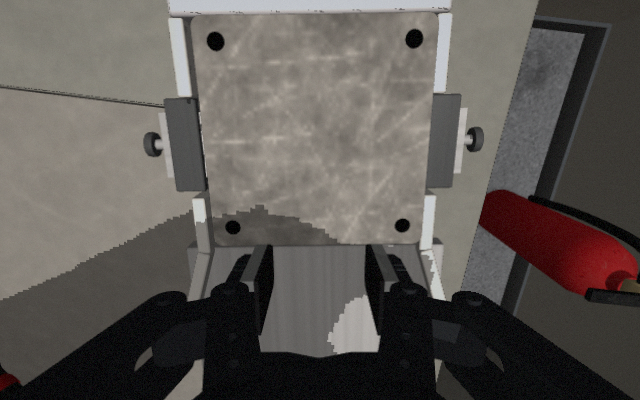

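The plate is home: it touches the end wall at row 12, with 19 N of reaction and no more movement. I'll back off, raise, shut the hand and go over the middle of the plate.

Request:
carry_out([
  [[-0.15,0,0,0,0,0],[-0.15,0,0,0,0,0],[0,0,-0.5,0,0,0],[0,0,-0.6,0,0,0],[0,0,-0.6,0,0,0],[0,0,-0.3,0,0,0],[0,0,0,0,0,0]],
])

```text
clock: 12.87
position: [0.5277, 0.0991, 0.1205]
ee_rot: [0.664, 0.748, 0.002, 0.001]
ft_force: [0.2, -0.7, 0.0]
grip_width: 0.498
grasp_force: 0.0
```

Request:
carry_out([
  [[0.3,-0.03,0,0,0,0],[0.5,0,0,0,0,0],[0.5,0,0,0,0,0],[0.4,0,0,0,0,0],[0,0,0,0,0,0],[0,0,0,0,0,0],[0,0,0,0,0,0],[0,0,0,0,0,0],[0,0,0,0,0,0]],
], hand=1, force=60)

```text
clock: 13.62
position: [0.5169, 0.1646, 0.1174]
ee_rot: [0.664, 0.747, -0.0, -0.0]
ft_force: [0.0, 0.5, 0.1]
grip_width: 0.004
grasp_force: 0.0
```

```bash
python3 - <<'E'
from h import *
st()
i=camera('scene')[:,:,::-1][140:275,215:365];cv2.imwrite('pics/s6.png',cv2.resize(i,None,fx=4.4,fy=4.4,interpolation=cv2.INTER_CUBIC))
E
```

```text
t 13.6167 nest mm [ 6.2 -0.2 55.6] z 0.1174 yaw 96.72 toolz [-0. -0. -1.] F nest [ 0.47 -0.09  0.14] grip 0.004077751022341459
```

View pics/s6.png

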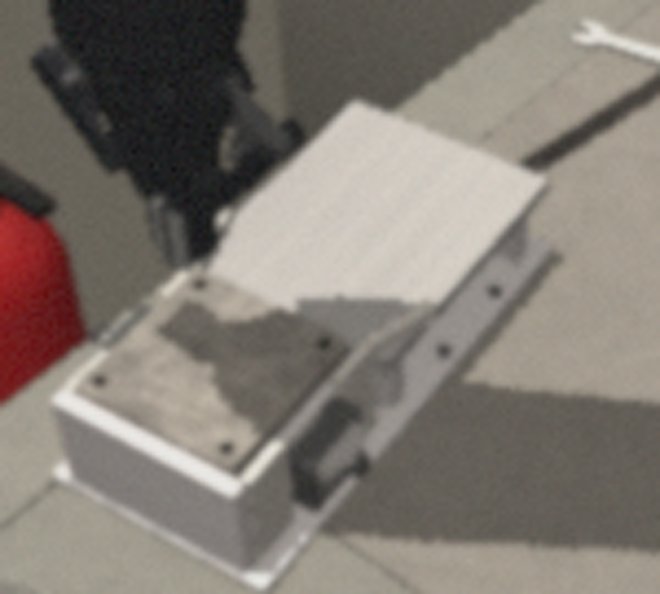

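The plate is flat and home against the end wall, with the shut fingers well above it. I'll centre and descend.

Request:
carry_out([
  [[-0.075,0,0.2,0,0,0],[0,0,0.4,0,0,0],[0,0,0.3,0,0,0],[0,0,0.1,0,0,0],[0,0,0.05,0,0,0],[0,0,0.05,0,0,0],[0,0,0.05,0,0,0],[0,0,0,0,0,0]],
])

```text
clock: 14.33
position: [0.5173, 0.1626, 0.0718]
ee_rot: [0.664, 0.748, 0.0, 0.0]
ft_force: [0.1, 0.2, 0.3]
grip_width: 0.004
grasp_force: 0.0
```

Request:
carry_out([
  [[0,0,0.03,0,0,0],[0,0,0.03,0,0,0],[0,0,0.03,0,0,0],[0,0,0.03,0,0,0],[0,0,0,0,0,0]],
])

```text
clock: 14.75
position: [0.5171, 0.1625, 0.0667]
ee_rot: [0.664, 0.748, -0.0, -0.0]
ft_force: [0.5, 0.4, 0.6]
grip_width: 0.0
grasp_force: 0.0
```

Request:
carry_out([
  [[0,0,0.03,0,0,0],[0,0,0.03,0,0,0],[0,0,0.03,0,0,0],[0,0,0.03,0,0,0],[0,0,0,0,0,0]],
])

```text
clock: 15.17
position: [0.517, 0.1624, 0.0618]
ee_rot: [0.664, 0.748, -0.0, -0.0]
ft_force: [0.0, 0.6, 0.1]
grip_width: -0.001
grasp_force: 0.0
```

Request:
carry_out([
  [[0,0,0.025,0,0,0],[0,0,0.025,0,0,0],[0,0,0.025,0,0,0],[0,0,0.025,0,0,0],[0,0,0.025,0,0,0],[0,0,0.025,0,0,0],[0,0,0,0,0,0]],
])

```text
clock: 15.75
position: [0.517, 0.1625, 0.0559]
ee_rot: [0.664, 0.748, -0.0, -0.0]
ft_force: [0.9, 0.3, 0.9]
grip_width: 0.0
grasp_force: 0.0
```

Request:
carry_out([
  [[0,0,0.025,0,0,0],[0,0,0.025,0,0,0],[0,0,0.025,0,0,0],[0,0,0,0,0,0]],
])

```text
clock: 16.08
position: [0.517, 0.1624, 0.0529]
ee_rot: [0.664, 0.748, -0.0, -0.0]
ft_force: [0.6, 0.7, 0.4]
grip_width: 0.001
grasp_force: 0.0
```

Request:
carry_out([
  [[0,0,0.025,0,0,0],[0,0,0.025,0,0,0],[0,0,0.025,0,0,0],[0,0,0,0,0,0]],
])

```text
clock: 16.42
position: [0.5171, 0.1624, 0.0499]
ee_rot: [0.664, 0.748, -0.0, -0.0]
ft_force: [0.3, 0.4, 0.3]
grip_width: 0.002
grasp_force: 0.0
```

Request:
carry_out([
  [[0,0,0.025,0,0,0],[0,0,0.025,0,0,0],[0,0,0.025,0,0,0],[0,0,0,0,0,0]],
])

```text
clock: 16.75
position: [0.517, 0.1625, 0.0469]
ee_rot: [0.664, 0.748, -0.0, -0.0]
ft_force: [0.7, 0.0, 0.3]
grip_width: 0.001
grasp_force: 0.0
```

Request:
carry_out([
  [[0,0,0.02,0,0,0],[0,0,0.02,0,0,0],[0,0,0.02,0,0,0],[0,0,0,0,0,0]],
])

```text
clock: 17.08
position: [0.5172, 0.1625, 0.0446]
ee_rot: [0.664, 0.748, -0.0, 0.0]
ft_force: [0.2, 0.0, -0.5]
grip_width: 0.003
grasp_force: 0.0
```

Request:
carry_out([
  [[0,0,0.02,0,0,0],[0,0,0.02,0,0,0],[0,0,0.02,0,0,0],[0,0,0,0,0,0]],
])

```text
clock: 17.42
position: [0.5172, 0.1625, 0.0423]
ee_rot: [0.664, 0.748, -0.0, 0.0]
ft_force: [-0.7, -1.0, 3.3]
grip_width: -0.003
grasp_force: 1.7
```

```bash
python3 - <<'E'
from h import *
st()
p=camera_params('scene')
for z in (.12,.13,.14,.15,.16): print(z,(F@(onz(p,(256,199.5),z)-N)*1e3).round(1))
E
```

```text
t 17.4167 nest mm [  4.1  -0.3 -19.5] z 0.0423 yaw 96.8 toolz [ 0. -0. -1.] F nest [-0.88  0.82  3.28] grip -0.0025608696590014926
0.12 [ -3.4 -15.3  58.2]
0.13 [ 3.9 -7.9 68.2]
0.14 [11.2 -0.4 78.2]
0.15 [18.4  7.  88.2]
0.16 [25.7 14.4 98.2]
```

Contact is at z ≈ 0.0425. The stop is expected at TCP z 0.0145 to 0.0045, so I'll press slowly.

Request:
carry_out([
  [[0,0,0.017,0,0,0],[0,0,0.017,0,0,0],[0,0,0.017,0,0,0],[0,0,0.017,0,0,0],[0,0,0.017,0,0,0],[0,0,0.017,0,0,0],[0,0,0.017,0,0,0],[0,0,0.017,0,0,0],[0,0,0.017,0,0,0],[0,0,0.017,0,0,0],[0,0,0.017,0,0,0],[0,0,0.017,0,0,0]],
])

```text
clock: 18.42
position: [0.5172, 0.1626, 0.0341]
ee_rot: [0.664, 0.748, 0.0, 0.0]
ft_force: [-2.1, -0.2, 7.4]
grip_width: -0.001
grasp_force: 3.2
```

```bash
python3 - <<'E'
from h import *
st()
E
```

```text
t 18.4167 nest mm [  4.2  -0.3 -27.7] z 0.0341 yaw 96.8 toolz [ 0. -0. -1.] F nest [0.04 2.14 7.43] grip -0.0012599770843714656
```

Request:
carry_out([
  [[0,0,0.017,0,0,0],[0,0,0.017,0,0,0],[0,0,0.017,0,0,0],[0,0,0.017,0,0,0],[0,0,0.017,0,0,0],[0,0,0.017,0,0,0],[0,0,0.017,0,0,0],[0,0,0.017,0,0,0],[0,0,0.017,0,0,0],[0,0,0.017,0,0,0],[0,0,0.017,0,0,0],[0,0,0.017,0,0,0]],
])

```text
clock: 19.42
position: [0.5173, 0.1625, 0.0265]
ee_rot: [0.664, 0.748, -0.0, 0.0]
ft_force: [-4.6, -0.6, 13.1]
grip_width: -0.0
grasp_force: 6.1
```

Request:
carry_out([
  [[0,0,0.017,0,0,0],[0,0,0.017,0,0,0],[0,0,0.017,0,0,0],[0,0,0.017,0,0,0],[0,0,0.017,0,0,0],[0,0,0.017,0,0,0],[0,0,0.017,0,0,0],[0,0,0.017,0,0,0],[0,0,0.017,0,0,0],[0,0,0.017,0,0,0],[0,0,0.017,0,0,0],[0,0,0.017,0,0,0]],
])

```text
clock: 20.42
position: [0.5172, 0.1625, 0.018]
ee_rot: [0.664, 0.748, 0.0, 0.0]
ft_force: [-1.8, -0.5, 6.2]
grip_width: -0.002
grasp_force: 3.8
```

Request:
carry_out([
  [[0,0,0.017,0,0,0],[0,0,0.017,0,0,0],[0,0,0.017,0,0,0],[0,0,0,0,0,0]],
])

```text
clock: 20.75
position: [0.5172, 0.1625, 0.0159]
ee_rot: [0.664, 0.748, 0.0, 0.0]
ft_force: [-2.1, -1.0, 6.6]
grip_width: 0.001
grasp_force: 3.3
```

Now small steps, watching the force.

Request:
carry_out([
  [[0,0,0.017,0,0,0],[0,0,0.017,0,0,0],[0,0,0.017,0,0,0],[0,0,0,0,0,0]],
])

```text
clock: 21.08
position: [0.5172, 0.1625, 0.0139]
ee_rot: [0.664, 0.748, -0.0, 0.0]
ft_force: [-2.2, -0.6, 7.3]
grip_width: 0.001
grasp_force: 3.4
```

Request:
carry_out([
  [[0,0,0.017,0,0,0],[0,0,0.017,0,0,0],[0,0,0,0,0,0]],
])

```text
clock: 21.33
position: [0.5172, 0.1625, 0.0125]
ee_rot: [0.664, 0.748, 0.0, 0.0]
ft_force: [-2.2, -1.1, 7.2]
grip_width: -0.001
grasp_force: 3.6
```

Request:
carry_out([
  [[0,0,0.017,0,0,0],[0,0,0.017,0,0,0],[0,0,0,0,0,0]],
])

```text
clock: 21.58
position: [0.5172, 0.1625, 0.0112]
ee_rot: [0.664, 0.748, -0.0, 0.0]
ft_force: [-2.4, -1.0, 7.6]
grip_width: -0.005
grasp_force: 3.7
```

Request:
carry_out([
  [[0,0,0.017,0,0,0],[0,0,0.017,0,0,0],[0,0,0,0,0,0]],
])

```text
clock: 21.83
position: [0.5172, 0.1626, 0.0098]
ee_rot: [0.664, 0.748, 0.0, 0.0]
ft_force: [-3.2, -1.2, 6.8]
grip_width: 0.001
grasp_force: 3.7
```

Request:
carry_out([
  [[0,0,0.017,0,0,0],[0,0,0.017,0,0,0],[0,0,0,0,0,0]],
])

```text
clock: 22.08
position: [0.5173, 0.1625, 0.0094]
ee_rot: [0.664, 0.748, -0.0, 0.0]
ft_force: [-6.8, -3.0, 18.7]
grip_width: -0.003
grasp_force: 9.6
```

The stop is felt at about 33 mm down. A little more force, then hold.

Request:
carry_out([
  [[0,0,0.012,0,0,0],[0,0,0,0,0,0],[0,0,0,0,0,0]],
])

```text
clock: 22.33
position: [0.5173, 0.1625, 0.0093]
ee_rot: [0.664, 0.748, -0.0, 0.001]
ft_force: [-9.0, -4.2, 25.8]
grip_width: 0.003
grasp_force: 12.5
```

Request:
carry_out([
  [[0,0,0,0,0,0],[0,0,0,0,0,0],[0,0,0,0,0,0],[0,0,0,0,0,0],[0,0,0,0,0,0],[0,0,0,0,0,0],[0,0,0,0,0,0],[0,0,0,0,0,0],[0,0,0,0,0,0],[0,0,0,0,0,0],[0,0,0,0,0,0],[0,0,0,0,0,0],[0,0,0,0,0,0],[0,0,0,0,0,0],[0,0,0,0,0,0],[0,0,0,0,0,0],[0,0,0,0,0,0],[0,0,0,0,0,0],[0,0,0,0,0,0],[0,0,0,0,0,0]],
])

```text
clock: 24.0
position: [0.5173, 0.1625, 0.0093]
ee_rot: [0.664, 0.748, -0.0, 0.001]
ft_force: [-9.3, -3.8, 25.0]
grip_width: 0.003
grasp_force: 12.4
```

Request:
carry_out([
  [[0,0,0,0,0,0],[0,0,0,0,0,0],[0,0,0,0,0,0],[0,0,0,0,0,0],[0,0,0,0,0,0],[0,0,0,0,0,0],[0,0,0,0,0,0],[0,0,0,0,0,0],[0,0,0,0,0,0],[0,0,0,0,0,0],[0,0,0,0,0,0],[0,0,0,0,0,0],[0,0,0,0,0,0],[0,0,0,0,0,0],[0,0,0,0,0,0],[0,0,0,0,0,0],[0,0,0,0,0,0],[0,0,0,0,0,0],[0,0,0,0,0,0],[0,0,0,0,0,0]],
])

```text
clock: 25.67
position: [0.5173, 0.1626, 0.0093]
ee_rot: [0.664, 0.748, -0.0, 0.001]
ft_force: [-9.6, -4.3, 25.0]
grip_width: -0.001
grasp_force: 12.4
```

Request:
carry_out([
  [[0,0,0,0,0,0],[0,0,0,0,0,0],[0,0,0,0,0,0],[0,0,0,0,0,0],[0,0,0,0,0,0],[0,0,0,0,0,0],[0,0,0,0,0,0],[0,0,0,0,0,0],[0,0,0,0,0,0],[0,0,0,0,0,0],[0,0,0,0,0,0],[0,0,0,0,0,0],[0,0,0,0,0,0],[0,0,0,0,0,0],[0,0,0,0,0,0],[0,0,0,0,0,0],[0,0,0,0,0,0],[0,0,0,0,0,0],[0,0,0,0,0,0],[0,0,0,0,0,0]],
])

```text
clock: 27.33
position: [0.5173, 0.1625, 0.0093]
ee_rot: [0.664, 0.748, -0.0, 0.001]
ft_force: [-8.9, -3.5, 25.4]
grip_width: 0.002
grasp_force: 12.4
```

Request:
carry_out([
  [[0,0,0,0,0,0],[0,0,0,0,0,0],[0,0,0,0,0,0],[0,0,0,0,0,0],[0,0,0,0,0,0],[0,0,0,0,0,0],[0,0,0,0,0,0],[0,0,0,0,0,0],[0,0,0,0,0,0],[0,0,0,0,0,0],[0,0,0,0,0,0],[0,0,0,0,0,0]],
])

```text
clock: 28.33
position: [0.5173, 0.1625, 0.0093]
ee_rot: [0.664, 0.748, -0.0, 0.001]
ft_force: [-8.9, -4.2, 23.6]
grip_width: 0.001
grasp_force: 12.4
```

Held for 6 s. Releasing gently.

Request:
carry_out([
  [[0,0,-0.03,0,0,0],[0,0,-0.03,0,0,0],[0,0,-0.03,0,0,0],[0,0,-0.03,0,0,0],[0,0,-0.03,0,0,0],[0,0,0,0,0,0]],
])

```text
clock: 28.83
position: [0.5172, 0.1625, 0.0137]
ee_rot: [0.664, 0.748, -0.0, -0.0]
ft_force: [0.1, -0.7, -0.2]
grip_width: -0.003
grasp_force: 0.0
```

Request:
carry_out([
  [[0,0,-0.1,0,0,0],[0,0,-0.3,0,0,0],[0,0,-0.6,0,0,0],[0,0,-0.6,0,0,0],[0,0,-0.6,0,0,0],[-0.6,0,-0.6,0,0,0],[-0.7,0,0,0,0,0],[-0.7,0,0,0,0,0],[-0.3,0,0,0,0,0],[0,0,0,0,0,0]],
])

```text
clock: 29.67
position: [0.5287, 0.0675, 0.1265]
ee_rot: [0.666, 0.746, -0.0, 0.001]
ft_force: [-0.8, 0.1, -0.4]
grip_width: -0.001
grasp_force: 0.0
```

```bash
python3 - <<'E'
from h import *
st();cv2.imwrite('pics/w7.png',camera('wrist')[:,:,::-1])
E
```

```text
t 29.6667 nest mm [-91.6  -0.1  64.7] z 0.1265 yaw 96.51 toolz [ 0.001 -0.001 -1.   ] F nest [ 0.22  0.79 -0.42] grip -0.0012107970113881858
```

View pics/w7.png

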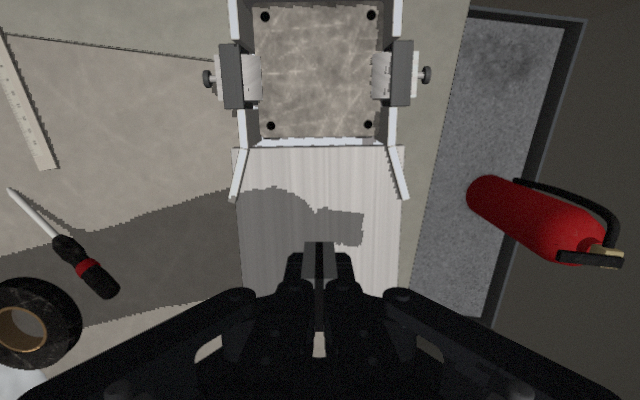

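The plate is down and both bolts, at (250,77) and (382,75), lie over its edges. It looks level and the fingers are clear of it.

```bash
python3 -c "
from workcell import hand_in
print(hand_in())"
```

```text
the job is handed in; nothing more can be done
None
```

The plate was pushed home, pressed about 33 mm down to the stop with about 28 N at most, held 6 s, and stayed latched level under both bolts after release; the job is handed in (no verdict was returned).

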